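Tug test of a freshly fitted scanner roller

ROBOT

A 6-joint arm with a two-finger parallel gripper is mounted at the origin on the work surface. World frame = base frame: x ahead of the robot, y to its left, z up, the work surface at z = 0. Lengths are in m, angles in rad, forces in N, time in s.
With the tool pointing down it reaches from about 0.425 to 0.95 m from the base axis. Payload 3.5 kg.
Tool frame: the origin (TCP) lies between the finger pads; the fingertips stand 19 mm ahead of it and the grasp point (between the pads) is the TCP (ctrl.nose_length is the distance from the TCP to the fingertips, in m); z points along the fingers, y is the line along which they close (so a half turn about z gives the same grasp; the last joint's range is limited). The gripper opens to 85 mm and grips with 20 to 120 N. Pads are 22 mm wide; open, the fingers measure 114 mm over their backs; the gripper's body (76 mm by 85 mm) begins 54 mm behind the grasp point. The pads swing forward as they close: fully open they stand 13 mm farther back than shut.
Start: joints at [-1.336, 0.286, 1.577, -0, 1.279, -0.15], TCP at [0.253, -0.626, 0.214] pointing down, gripper open.
Joint ranges: [-2.77, 2.77], [-0.9, 2.22], [0.21, 2.48], [-1.53, 4.67], [0.24, 2.81], [-2.84, 2.84]. Speed limits (rad/s): [2.79, 2.79, 3.14, 3.14, 3.14, 3.14].

INTERFACE

Orientations are given as a unit quaternion [x, y, z, w].
In Python, from plant import ctrl gives the robot as it stands.
- The arm moves only by the tool apply_moves, never from a script. Its argument "series" is a list of rows, each a list of 6 numbers: the shift along the world's x, y, z scaled (see below), then the turn, a rotation vector about the world's x, y, z scaled (see below). A call has 1 to 20 rows; each row is the pose to reach, as a shift and turn from the pose commanded when the call began; what a row does not reach only later rows make up. The controller multiplies each number of a shift by 0.8 m and each number of a turn by 45 degrees. A row lasts 1/8 s, in which the tool goes at most 62.5 mm and 10.7 degrees, less where a joint would pass 70% of its speed; a pose out of reach is approached as far as the arm can. A call with a number of a shift or a turn outside -1 to 1 is refused whole. A call with a gripper value outside its range is refused whole. "jaw" is the opening, from 0 (shut) to 1 (fully open), set as the call begins (left out, the last holds). The fingers move at their own pace and stop on an object; "squeeze" is the grip in N (left out, the last holds). Time passes only in rows, so rows that repeat a pose let the fingers close. It gives the time, the measured TCP pose, the force, the opening and the grip force at its end, in the units of the state.
- ctrl.get_state(): the state, without advancing time (a new reading comes with each control period).
- ctrl.read_camera(name): name is "scene" or "top" or "wrist"; returns the picture (480x640x3 uint8, red, green, blue); there is no depth.
- ctrl.get_calibration(name): a dict with "fx", "fy", "cx", "cy" (pixels), "dist_coeffs" ([k1, k2, p1, p2, k3] as OpenCV has them; the pictures are not rectified), "xyz" and "orientation" of the camera in the world; the wrist camera has in their place "hand_eye" (4x4, takes a point from camera to tool coordinates, whose origin is the TCP and whose axes are the flange's). Camera axes: x right, y up, looking along -z (the intrinsics and any distortion apply to the point x, -y, -z); pixel columns grow to the right and rows downward; lengths in m; the calibration is good to about 2 mm. A picture is of the moment at which its call begins: read the wrist's pose just before it. get_calibration takes no time and is no camera call.
- ctrl.sign_off(): hands the job in; it is judged then, once.
Trained networks look in the newest picture that a camera, given by its name, has taken for a name from the list of things; names that differ only in an ending like _2 or _b are one class to them, and where a whole thing is asked for, a point or a joint stands for the part that bears it (a point fixed in the world has none). Each returns a list of dicts, best first, with "p" (0 to 1); they miss things now and then, are a little off and sometimes report something else, mostly with a low value. They report only what shows in the picture. A call takes as long as a camera call.
- ctrl.boxes_of(thing, camera): "xy" ([column, row] as shares, 0 to 1, of the picture: columns of its width, rows of its height, amid what is visible of it).
- ctrl.silhouettes(thing, camera): "pixels" (480x640 bool, what is visible of it) and "xy" ([column, row] as shares, 0 to 1, of the picture: columns of its width, rows of its height, amid what is visible of it).
The state is a dict: "time": time; "qpos": joint angles; "dq": joint speeds; "joint_efforts": joint torques, N m; "eef_pos": TCP position; "tcp_rot": TCP orientation; "contact_force": force on the tool from outside, world axes, zero at the start; "wrist_torque": the same for the moment, N m; "opening": opening from 0.0 (shut) to 1.0 (fully open); "finger_force": force on a finger pad.
Only numpy, scipy, OpenCV 4.12 (cv2) and the standard library are available. Lean on these libraries where they do the work, as an engineer would, in place of code of your own. Each camera call takes 0.05 s, during which the arm holds its last target. There are 200 camera calls.

TASK

The yellow roller cartridge of the scanner's feed deck has just been clipped in: prove that it holds. Take it by its upright tab and pull straight up slowly, with rising force, until about 12 N is on it (never more than 18 N), stop there for about a second, then ease it gently back down, still held, until it is fully seated, and only then let go. Leave the grey and the blue cartridge alone.

Things in the scene. Friction and masses are not known exactly. Their poses are not given: they have to be found in the camera images.
- yellow_tab (a point): Mid-thickness, mid-width point of the yellow cartridge's upright pull tab, 104 mm above the work surface when seated. Tab: yellow block with thin black ribs, 12 mm thick along this x axis (pinch it so), 32 mm wide along y, z up; top 16 mm above the point, foot 24 mm below on an 18 mm wide bridge over a rubber roller. The cartridge (50 by 74 mm, 0.12 kg) can only move up and down.
- yellow (a joint): Lift of the yellow cartridge out of its seat, m: 0 fully seated, up positive, stop at 0.03. A sprung clip holds it down: it starts to rise at about 3.6 N of upward pull (weight included), then gives 1 mm for every 0.8 N, so 12 N lifts it about 10 mm, 16 N about 15 mm. The clip draws it back as the pull is eased, and snaps it down hard if it is let go while lifted.
- grey (a joint): Lift of the grey bystander cartridge, m, 0 seated; same shape and clip as the yellow. The three stand in one row along their y axes, 110 mm apart, in any order, in grey sockets on a black feed deck (200 by 380 mm, 30 mm high; a side guide across each end of the row reaches 80 mm above the work surface, 72 mm beyond the outer tab's middle). Deck place and yaw vary; tabs turn with it.
- blue (a joint): Lift of the blue bystander cartridge, m: 0 seated. Same shape and clip as the yellow one.

How it is judged:
On the way, in this order (a step that is already met when the one before it is completed fails the run):
1. the yellow cartridge is held under a pull of about 12 N (lifted 6 to 18 mm against its clip, moving slower than 4 mm/s) for half a second (value of joint yellow between 0.006 and 0.018 m and velocity of joint yellow between -0.004 and 0.004 m/s), for 0.5 s.
2. the yellow cartridge is eased back into its seat (lift under 4 mm) while still held in the fingers (value of joint yellow below 0.004 m and contact force between the fingers and yellow above 1 N), for 0.2 s.
At the end, for the whole second after the job is handed in: The yellow cartridge has been pulled, held and let back down: it and the grey and blue cartridges are all fully seated (lift under 2 mm) (value of joint each of yellow, grey, blue below 0.002 m); the robot touches nothing.
It fails at once if the yellow cartridge is overpulled (lifted more than 18.5 mm, over 18 N) (value of joint yellow above 0.0185 m).
It fails at once if the yellow cartridge is jerked up or let snap down (faster than 0.2 m/s up or 0.45 m/s down) (velocity of joint yellow above 0.2 m/s or velocity of joint yellow below -0.45 m/s).
It fails at once if the grey or blue cartridge is pulled (lifted more than 4 mm) (value of joint any of grey, blue above 0.004 m).
It also fails if it takes over 48 s, if anything falls off the work surface, if the arm or the gripper's body presses on something with over 40 N, if the wrist force passes 120 N, or if a joint passes its speed limit or range.

## Working session

There is one attempt and no reset: what is moved stays moved. The work goes in short steps, Python scripts to look and compute and a tool call to move; the robot and the scene stay as the last step left them, time stands still between calls to the robot, and variables do not carry over. Pictures are saved under pics/ and viewed, at most 10 in all, crops included, and the job is handed in when it is done.

Besides the shell and the picture viewer there is one more tool, called after "Call:" by a JSON object that holds its "fn" and its "kwargs". apply_moves: Moves the arm, as the interface text tells. Shifts and turns lie within -1 to 1; 1 stands for 0.8 m of shift or 45 degrees of turn. Its arguments: {"type":"object","properties":{"series":{"type":"array"},"jaw":{"type":"number"},"squeeze":{"type":"number"}},"required":["series"]}

```bash
mkdir -p pics; cat > h.py <<'E'
import numpy as np, cv2
from scipy.spatial.transform import Rotation as R
from plant import ctrl
def cam(name,st=None):
    c=ctrl.get_calibration(name)
    K=np.array([[c['fx'],0,c['cx']],[0,c['fy'],c['cy']],[0,0,1.]])
    if 'hand_eye' in c:
        T=np.eye(4);T[:3,:3]=R.from_quat(st['tcp_rot']).as_matrix();T[:3,3]=st['eef_pos']
        T=T@np.array(c['hand_eye'])
    else:
        T=np.eye(4);T[:3,:3]=R.from_quat(c['orientation']).as_matrix();T[:3,3]=c['xyz']
    return K,np.array(c['dist_coeffs']),T
def ray(uv,C):
    K,d,T=C
    p=cv2.undistortPoints(np.array(uv,float).reshape(-1,1,2),K,d).reshape(-1,2)
    v=np.c_[p[:,0],-p[:,1],-np.ones(len(p))]
    return T[:3,3],v@T[:3,:3].T
def onz(uv,C,z):
    o,v=ray(uv,C); return o+v*((z-o[2])/v[:,2])[:,None]
def proj(P,C):
    K,d,T=C
    p=(np.atleast_2d(P)-T[:3,3])@T[:3,:3]; p=p*[1,-1,-1]
    return cv2.projectPoints(p,np.zeros(3),np.zeros(3),K,d)[0].reshape(-1,2)
def save(img,n): cv2.imwrite('pics/'+n+'.png',img[...,::-1])
E
python3 - <<'E'
from h import *
for n in ['top','scene']:
    im=ctrl.read_camera(n); save(im,n+'0'); C=cam(n); print(n,C[2][:3,3])
    for t in ['yellow_tab','yellow','grey','blue']:
        for b in ctrl.boxes_of(t,n)[:2]:
            uv=np.array(b['xy'])*[640,480]; print(t,round(b['p'],2),uv.round(),onz(uv,C,.1).round(3))
s=ctrl.get_state();print(s['time'],s['eef_pos'],s['tcp_rot'],s['contact_force'])
E
```

```text
top [0.43935951 0.06543661 0.74073977]
yellow_tab 0.92 [378. 320.] [[ 0.474 -0.019  0.1  ]]
yellow 0.97 [381. 318.] [[ 0.477 -0.023  0.1  ]]
grey 0.9 [445. 282.] [[ 0.507 -0.122  0.1  ]]
blue 0.9 [506. 247.] [[ 0.537 -0.222  0.1  ]]
scene [1.19437568 0.472016   0.6793619 ]
yellow_tab 0.73 [311. 201.] [[0.52  0.004 0.1  ]]
grey 0.82 [257. 190.] [[ 0.547 -0.091  0.1  ]]
blue 0.92 [198. 176.] [[ 0.575 -0.203  0.1  ]]
0.5 [ 0.25338146 -0.62558907  0.21405535] [ 9.81552767e-01  1.91191422e-01  1.71858500e-06 -6.97008117e-05] [ 0.45497221 -0.64326657 -0.03800281]
```

View pics/top0.png

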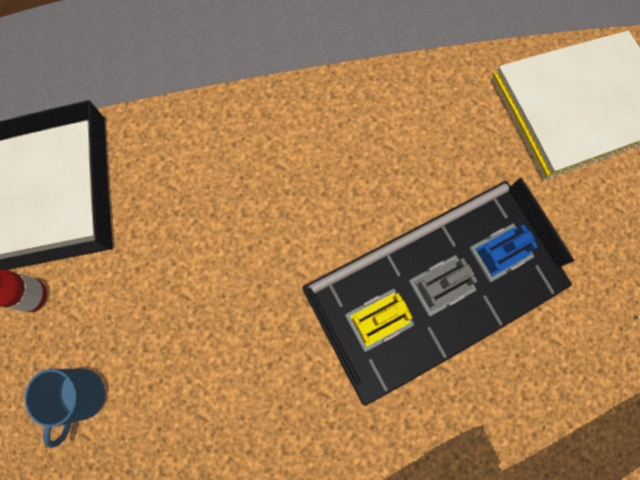

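View pics/scene0.png

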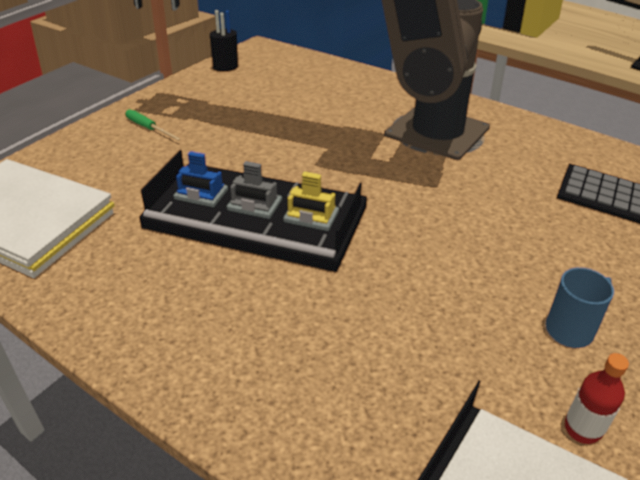

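The deck shows in both pictures. From top, yellow is at about (381,318), nearest the image's lower left, with grey (445,282) and blue (506,247) in a row. That puts the deck yaw at about 17°. I'll move above yellow and turn so the fingers close along the deck's x axis.

Call:
{"fn": "apply_moves", "kwargs": {"series": [[0.014,0.038,0.004,0,0,0.094],[0.028,0.076,0.008,0,0,0.188],[0.042,0.114,0.012,0,0,0.282],[0.056,0.152,0.016,0,0,0.376],[0.07,0.19,0.02,0,0,0.47],[0.084,0.228,0.024,0,0,0.564],[0.098,0.266,0.028,0,0,0.658],[0.112,0.304,0.032,0,0,0.752],[0.126,0.342,0.036,0,0,0.846],[0.14,0.38,0.04,0,0,0.94]], "jaw": 1}}

```text
time: 1.75
eef_pos: [0.3657, -0.3206, 0.2465]
tcp_rot: [0.846, 0.533, 0.0, 0.0]
contact_force: [0.2, 0.3, 0.2]
opening: 1.006
finger_force: 0.0
```

Call:
{"fn": "apply_moves", "kwargs": {"series": [[0.014,0.038,0,0,0,0.094],[0.028,0.076,0,0,0,0.188],[0.042,0.114,0,0,0,0.282],[0.056,0.152,0,0,0,0.376],[0.07,0.19,0,0,0,0.47],[0.084,0.228,0,0,0,0.564],[0.098,0.266,0,0,0,0.658],[0.112,0.304,0,0,0,0.752],[0.126,0.342,0,0,0,0.846],[0.138,0.378,0,0,0,0.94],[0.138,0.378,0,0,0,0.94],[0.138,0.378,0,0,0,0.94]]}}

```text
time: 3.25
eef_pos: [0.4757, -0.0196, 0.2462]
tcp_rot: [0.597, 0.802, -0.0, 0.0]
contact_force: [-0.0, -0.3, -0.4]
opening: 1.003
finger_force: 0.0
```

```bash
python3 - <<'E'
from h import *
s=ctrl.get_state(); C=cam('wrist',s); im=ctrl.read_camera('wrist'); save(im,'w1')
print(s['time'],s['eef_pos'],s['tcp_rot'],s['qpos'],R.from_quat(s['tcp_rot']).as_matrix()[:,1],C[2][:3,3])
for t in ['yellow_tab','grey','blue']:
    for b in ctrl.boxes_of(t,'wrist')[:1]:
        uv=np.array(b['xy'])*[640,480]; print(t,b['p'],uv.round(),onz(uv,C,.104))
E
```

```text
3.25 [ 0.475671   -0.01957119  0.24620154] [ 5.97496017e-01  8.01871841e-01 -2.06262836e-04  1.34786480e-04] [-2.54405915e-01 -1.90919528e-01  2.01344642e+00 -4.99412286e-04
  1.31897135e+00 -5.44328199e-01] [ 9.58230518e-01  2.85996934e-01 -1.69723951e-04] [0.4552173  0.04443445 0.40676403]
yellow_tab 0.78 [316. 214.] [[ 0.4729723  -0.01888198  0.104     ]]
blue 0.91 [319. 376.] [[ 0.52452195 -0.18081756  0.104     ]]
```

View pics/w1.png

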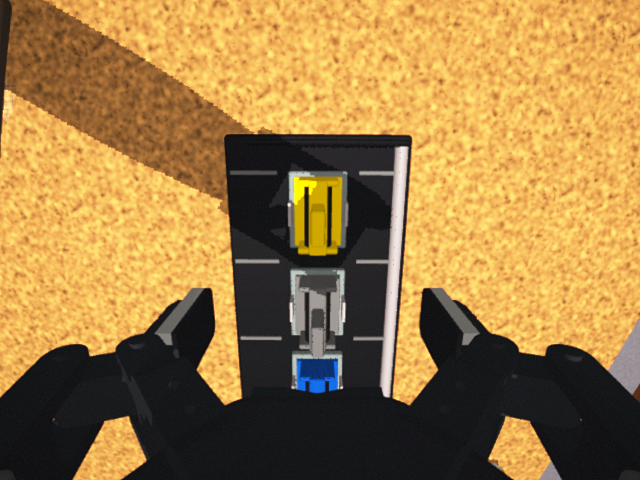

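The wrist view shows yellow at about (318,215), its tab standing near (318,205–250), with grey and blue below it. The deck runs parallel to the picture columns, so the yaw is right. I'll fit the tab model to a crop.

```bash
python3 - <<'E'
from h import *
s=ctrl.get_state(); C=cam('wrist',s); im=cv2.imread('pics/w1.png')[...,::-1].copy()
Rt=R.from_quat(s['tcp_rot']).as_matrix(); ax=Rt[:,1]; ay=np.array([-ax[1],ax[0],0])
def box(c,lo,hi): return np.array([c+ax*x+ay*y+[0,0,z] for z in(lo[2],hi[2]) for x,y in((lo[0],lo[1]),(hi[0],lo[1]),(hi[0],hi[1]),(lo[0],hi[1]))])
c=np.array([.475,-.0195,.104])
P=proj(box(c,(-.006,-.016,-.024),(.006,.016,.016)),C); print(P.round(1))
for n,p in(('scene0','scene'),('top0','top')):
    Q=proj(box(c,(-.006,-.016,-.024),(.006,.016,.016)),cam(p)); print(p,Q.round(1).tolist())
t0=cv2.imread('pics/top0.png')[...,::-1]
s0=cv2.imread('pics/scene0.png')[...,::-1]
big=cv2.resize(im[160:270,270:370],(400,440),interpolation=cv2.INTER_CUBIC)
b3=cv2.resize(s0[160:240,270:350],(400,400),interpolation=cv2.INTER_CUBIC); b3=np.vstack([b3,np.zeros((40,400,3),np.uint8)])
for P_,b,o,k in((P,big,(270,160),4),(Q*0,b3,None,0),):
    if k:
        for p in P_: cv2.circle(b,tuple(int(v) for v in (p-o)*k),3,(255,0,0),-1)
Q=proj(box(c,(-.006,-.016,-.024),(.006,.016,.016)),cam('scene'))
for p in Q: cv2.circle(b3,tuple(int(v) for v in (p-(270,160))*5),3,(255,0,0),-1)
save(np.hstack([big,b3]),'crop1')
E
```

```text
[[311.4 225.6]
 [323.7 225.6]
 [323.9 192.8]
 [311.3 192.8]
 [310.7 237. ]
 [324.7 237. ]
 [324.9 200.2]
 [310.5 200.2]]
scene [[307.5, 190.0], [305.2, 193.7], [322.7, 197.0], [324.8, 193.3], [307.5, 170.7], [305.2, 174.3], [323.1, 177.6], [325.2, 174.0]]
top [[388.6, 319.1], [384.4, 311.5], [364.3, 322.4], [368.5, 330.1], [392.8, 316.6], [388.3, 308.5], [367.1, 320.1], [371.5, 328.2]]
```

View pics/crop1.png

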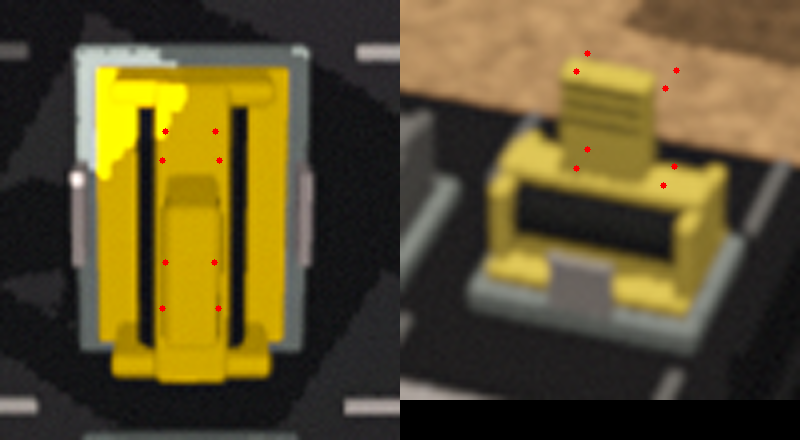

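The crop shows the tab's top face about 10 px lower than modelled, which is 9 mm toward grey. The sideways error is within 0.5 mm. The corrected tab position is about (0.478, -0.028), so I'll descend there.

Call:
{"fn": "apply_moves", "kwargs": {"series": [[0.001,-0.004,-0.02,0,0,0],[0.002,-0.008,-0.045,0,0,0],[0.003,-0.0105,-0.07,0,0,0],[0.003,-0.0105,-0.095,0,0,0],[0.003,-0.0105,-0.12,0,0,0],[0.003,-0.0105,-0.14,0,0,0],[0.003,-0.0105,-0.158,0,0,0],[0.003,-0.0105,-0.172,0,0,0],[0.003,-0.0105,-0.172,0,0,0],[0.003,-0.0105,-0.172,0,0,0]]}}

```text
time: 4.7
eef_pos: [0.4787, -0.0277, 0.1091]
tcp_rot: [0.597, 0.802, 0.0, 0.001]
contact_force: [0.6, 0.6, 1.1]
opening: 0.998
finger_force: 0.0
```

```bash
python3 - <<'E'
from h import *
s=ctrl.get_state(); im=ctrl.read_camera('wrist'); save(im,'w2'); C=cam('wrist',s); print(s['eef_pos'],s['contact_force'],proj([[.478,-.028,.12]],C),proj([s['eef_pos']],C))
E
```

```text
[ 0.47871469 -0.02772766  0.10909845] [0.5668569  0.56199028 1.1441819 ] [[317.87107613 286.65729004]] [[319.31428178 277.48627073]]
```

View pics/w2.png

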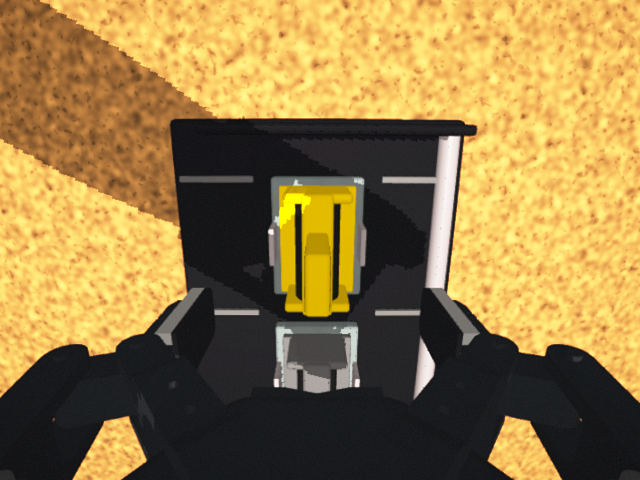

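The tab's top face is at cols 305–331, rows 248–315, midway between the open pads and within about 1–2 mm of the plan. Closing, with a 0.8 mm shift in x.

Call:
{"fn": "apply_moves", "kwargs": {"series": [[-0.001,0.001,0,0,0,0],[-0.001,0.001,0,0,0,0],[-0.001,0.001,0,0,0,0],[-0.001,0.001,0,0,0,0],[-0.001,0.001,0,0,0,0],[-0.001,0.001,0,0,0,0],[-0.001,0.001,0,0,0,0],[-0.001,0.001,0,0,0,0],[-0.001,0.001,0,0,0,0],[-0.001,0.001,0,0,0,0],[-0.001,0.001,0,0,0,0],[-0.001,0.001,0,0,0,0]], "jaw": 0, "squeeze": 60}}

```text
time: 6.25
eef_pos: [0.4774, -0.0268, 0.1085]
tcp_rot: [0.597, 0.802, 0.0, 0.0]
contact_force: [0.2, 0.3, 0.4]
opening: -0.003
finger_force: 0.0
```

The gripper shut on nothing, so I need to look again.

```bash
python3 - <<'E'
from h import *
s=ctrl.get_state(); im=ctrl.read_camera('wrist'); a=cv2.resize(im[150:450,200:440],(400,500)); im2=ctrl.read_camera('scene'); b=cv2.resize(im2[120:270,230:350],(400,500)); save(np.hstack([a,b]),'w3'); print(s['eef_pos'])
print(proj([s['eef_pos']],cam('scene')), proj([[.4776,-.028,.12]],cam('scene')))
E
```

```text
[ 0.47739315 -0.02680707  0.10853162]
[[310.8868041  179.06458744]] [[310.27332489 173.27149089]]
```

View pics/w3.png

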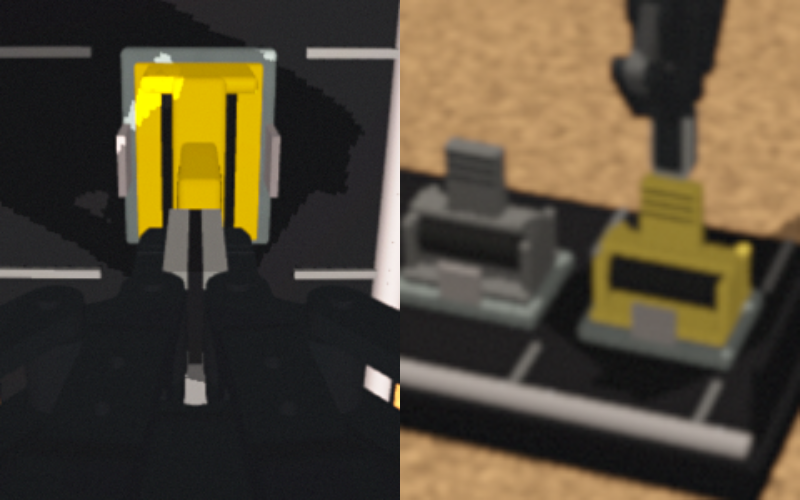

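The wrist crop shows the shut fingertips ending near row 276 and covering the tab's far half. In the scene crop they end at the tab's top edge. I'll check where the tip and TCP should project, and triangulate the tab with the fixed cameras.

```bash
python3 - <<'E'
from h import *
s=ctrl.get_state(); C=cam('wrist',s); Rt=R.from_quat(s['tcp_rot']).as_matrix()
for p in ([0,0,0],[.011,0,0],[.011,0,.019],[-.011,0,.019],[.011,0,-.02]):
    w=s['eef_pos']+Rt@np.array(p); print(p,w.round(3),'wrist',proj([w],C).round(1),'scene',proj([w],cam('scene')).round(1),'top',proj([w],cam('top')).round(1))
t0=cv2.imread('pics/top0.png')[...,::-1]; t1=ctrl.read_camera('top')
f=lambda i:cv2.resize(i[270:370,330:430],(400,400),interpolation=cv2.INTER_CUBIC)
save(np.hstack([f(t0),f(t1)]),'t2')
E
```

```text
[0, 0, 0] [ 0.477 -0.027  0.109] wrist [[319.3 277.5]] scene [[310.9 179.1]] top [[383.9 316.2]]
[0.011, 0, 0] [ 0.474 -0.016  0.109] wrist [[319.4 256.6]] scene [[317.  180.2]] top [[376.7 320.1]]
[0.011, 0, 0.019] [ 0.474 -0.016  0.09 ] wrist [[319.1 245. ]] scene [[316.9 189.4]] top [[375.1 321.2]]
[-0.011, 0, 0.019] [ 0.481 -0.037  0.09 ] wrist [[319.  282.6]] scene [[304.8 187.1]] top [[389.  313.6]]
[0.011, 0, -0.02] [ 0.474 -0.016  0.129] wrist [[319.7 271.8]] scene [[317.1 170.3]] top [[378.5 318.9]]
```

View pics/t2.png

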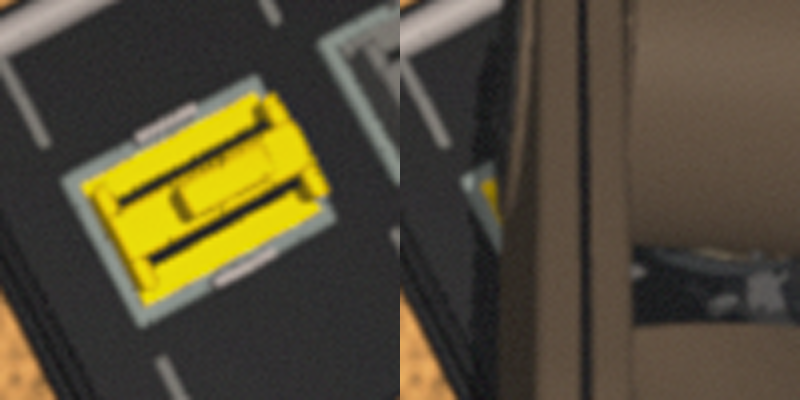

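```bash
python3 - <<'E'
from h import *
print(ctrl.nose_length,[a for a in dir(ctrl) if a[0]!='_'])
c=ctrl.get_calibration('wrist');print(np.array(c['hand_eye']).round(4).tolist())
s=ctrl.get_state();print(s['time'],s['opening'])
t=cam('top')
print(onz([[387,314.5]],t,.12),onz([[311.4,174.4]],cam('scene'),.12))
E
```

```text
0.019 ['Unreachable', 'boxes_of', 'get_calibration', 'get_state', 'nose_length', 'read_camera', 'sign_off', 'silhouettes']
[[0.0005, 0.9635, 0.2676, 0.0671], [1.0, -0.0005, -0.0001, -0.0013], [-0.0, 0.2676, -0.9635, -0.1606], [0.0, 0.0, 0.0, 1.0]]
6.4 0.0019016546068033162
[[ 0.47804366 -0.02968969  0.12      ]] [[ 0.47940379 -0.02439099  0.12      ]]
```

The fixed cameras confirm the tab at (0.478, -0.028). The fingers therefore end about 35 mm higher than the reported TCP implies: the tips are near z 0.125, just above the tab's top. I'll reopen, then go lower, which stays clear either way because the open jaw spans the whole cartridge.

Call:
{"fn": "apply_moves", "kwargs": {"series": [[0,0,0,0,0,0],[0,0,0,0,0,0],[0,0,0,0,0,0],[0,0,0,0,0,0],[0,0,0,0,0,0],[0,0,0,0,0,0],[0,0,0,0,0,0],[0,-0.001,-0.006,0,0,0],[0,-0.001,-0.012,0,0,0],[0,-0.001,-0.018,0,0,0],[0,-0.001,-0.024,0,0,0],[0,-0.001,-0.03,0,0,0],[0,-0.001,-0.036,0,0,0],[0,-0.001,-0.04,0,0,0],[0,-0.001,-0.04,0,0,0],[0,-0.001,-0.04,0,0,0]], "jaw": 1}}

```text
time: 8.4
eef_pos: [0.4776, -0.0276, 0.0767]
tcp_rot: [0.597, 0.802, 0.0, 0.0]
contact_force: [-0.3, 0.4, -0.5]
opening: 1.002
finger_force: 0.0
```

```bash
python3 - <<'E'
from h import *
s=ctrl.get_state(); im=ctrl.read_camera('wrist'); a=cv2.resize(im[150:450,120:520],(400,300)); im2=ctrl.read_camera('scene'); b=cv2.resize(im2[110:230,230:390],(400,300),interpolation=cv2.INTER_CUBIC); save(np.hstack([a,b]),'w4'); print(s['time'],s['eef_pos'],s['contact_force'],s['opening'])
E
```

```text
8.4 [ 0.47755045 -0.02763829  0.07668416] [-0.25176738  0.44460131 -0.46487573] 1.0021743054412502
```

View pics/w4.png

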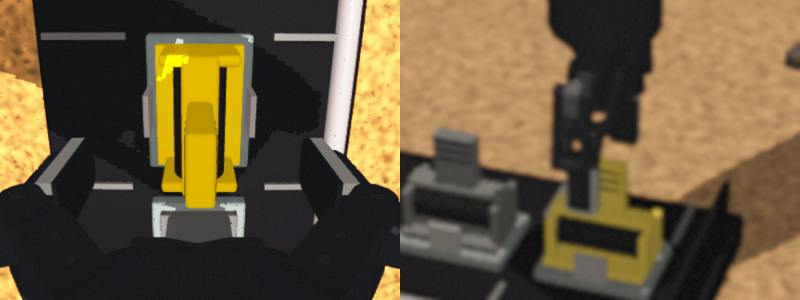

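The wrist crop shows the tab between the pads. The scene crop shows the near finger beside the left half of the tab, its tip at about px (302,193). I'll work out that tip's height.

```bash
python3 - <<'E'
from h import *
C=cam('scene')
for x in (.043,.057):
  for y in (-.011,.011):
    ax=np.array([.958,.287,0]);ay=np.array([-.287,.958,0])
    for z in (.06,.08,.10,.12):
        print(x,y,z,proj([np.array([.4776,-.0276,0])+ax*x+ay*y+[0,0,z]],C).round(1))
E
```

```text
0.043 -0.011 0.06 [[296.4 214.5]]
0.043 -0.011 0.08 [[296.3 205.1]]
0.043 -0.011 0.1 [[296.1 195.4]]
0.043 -0.011 0.12 [[296.  185.5]]
0.043 0.011 0.06 [[308.5 217. ]]
0.043 0.011 0.08 [[308.6 207.5]]
0.043 0.011 0.1 [[308.6 197.8]]
0.043 0.011 0.12 [[308.6 187.8]]
0.057 -0.011 0.06 [[293.7 219.2]]
0.057 -0.011 0.08 [[293.5 209.7]]
0.057 -0.011 0.1 [[293.3 199.9]]
0.057 -0.011 0.12 [[293.2 190. ]]
0.057 0.011 0.06 [[305.9 221.7]]
0.057 0.011 0.08 [[305.9 212.1]]
0.057 0.011 0.1 [[305.9 202.4]]
0.057 0.011 0.12 [[305.9 192.4]]
```

Open, the tip is at z≈0.108, so about 0.095 when shut. I'll go 5 mm lower and close.

Call:
{"fn": "apply_moves", "kwargs": {"series": [[0,0,-0.003,0,0,0],[0,0,-0.006,0,0,0],[0,0,-0.006,0,0,0],[0,0,-0.006,0,0,0],[0,0,-0.006,0,0,0],[0,0,-0.006,0,0,0],[0,0,-0.006,0,0,0],[0,0,-0.006,0,0,0],[0,0,-0.006,0,0,0],[0,0,-0.006,0,0,0],[0,0,-0.006,0,0,0],[0,0,-0.006,0,0,0]], "jaw": 0, "squeeze": 60}}

```text
time: 10.0
eef_pos: [0.4787, -0.0273, 0.0719]
tcp_rot: [0.598, 0.802, 0.001, 0.001]
contact_force: [5.2, 2.0, -2.7]
opening: 0.13
finger_force: 61.5
```

Gripped: 11 mm opening at 61 N. Now a slow pull.

Call:
{"fn": "apply_moves", "kwargs": {"series": [[0,0,0.001,0,0,0],[0,0,0.002,0,0,0],[0,0,0.003,0,0,0],[0,0,0.004,0,0,0],[0,0,0.005,0,0,0],[0,0,0.006,0,0,0],[0,0,0.006,0,0,0],[0,0,0.006,0,0,0]]}}

```text
time: 11.0
eef_pos: [0.4786, -0.0273, 0.076]
tcp_rot: [0.598, 0.802, 0.001, 0.001]
contact_force: [6.9, 1.7, -6.1]
opening: 0.13
finger_force: 61.0
```

Call:
{"fn": "apply_moves", "kwargs": {"series": [[0,0,0.001,0,0,0],[0,0,0.002,0,0,0],[0,0,0.003,0,0,0],[0,0,0.004,0,0,0],[0,0,0.005,0,0,0],[0,0,0.006,0,0,0],[0,0,0.007,0,0,0],[0,0,0.008,0,0,0],[0,0,0.008,0,0,0],[0,0,0.008,0,0,0]]}}

```text
time: 12.25
eef_pos: [0.4786, -0.0272, 0.0816]
tcp_rot: [0.598, 0.802, 0.002, 0.002]
contact_force: [9.0, 1.5, -11.5]
opening: 0.128
finger_force: 60.4
```

TCP lift is 9.7 mm at 11.5 N, with no slip. Holding here.

Call:
{"fn": "apply_moves", "kwargs": {"series": [[0,0,0.0005,0,0,0],[0,0,0.0005,0,0,0],[0,0,0.0005,0,0,0],[0,0,0.0005,0,0,0],[0,0,0.0005,0,0,0],[0,0,0.0005,0,0,0],[0,0,0.0005,0,0,0],[0,0,0.0005,0,0,0],[0,0,0.0005,0,0,0],[0,0,0.0005,0,0,0]]}}

```text
time: 13.5
eef_pos: [0.4786, -0.0272, 0.0819]
tcp_rot: [0.598, 0.802, 0.002, 0.002]
contact_force: [9.5, 2.0, -11.5]
opening: 0.129
finger_force: 60.4
```

Call:
{"fn": "apply_moves", "kwargs": {"series": [[0,0,-0.001,0,0,0],[0,0,-0.002,0,0,0],[0,0,-0.003,0,0,0],[0,0,-0.004,0,0,0],[0,0,-0.005,0,0,0],[0,0,-0.006,0,0,0],[0,0,-0.007,0,0,0],[0,0,-0.008,0,0,0],[0,0,-0.009,0,0,0],[0,0,-0.01,0,0,0],[0,0,-0.011,0,0,0],[0,0,-0.012,0,0,0],[0,0,-0.013,0,0,0],[0,0,-0.014,0,0,0],[0,0,-0.0145,0,0,0],[0,0,-0.0145,0,0,0],[0,0,-0.0145,0,0,0]]}}

```text
time: 15.62
eef_pos: [0.4787, -0.0272, 0.0719]
tcp_rot: [0.598, 0.802, 0.001, 0.001]
contact_force: [5.6, 2.2, -3.0]
opening: 0.13
finger_force: 61.5
```

Call:
{"fn": "apply_moves", "kwargs": {"series": [[0,0,-0.001,0,0,0],[0,0,-0.002,0,0,0],[0,0,-0.003,0,0,0],[0,0,-0.003,0,0,0],[0,0,-0.003,0,0,0],[0,0,-0.003,0,0,0]]}}

```text
time: 16.38
eef_pos: [0.4787, -0.0273, 0.0718]
tcp_rot: [0.598, 0.802, 0.001, 0.001]
contact_force: [-1.2, 4.0, 11.6]
opening: 0.129
finger_force: 63.6
```

It presses against the seat (+11.6 N, no further travel), so it is fully seated. I'll ease to neutral, open, then rise.

Call:
{"fn": "apply_moves", "kwargs": {"series": [[0,0,0.001,0,0,0],[0,0,0.0022,0,0,0],[0,0,0.0022,0,0,0]]}}

```text
time: 16.75
eef_pos: [0.4787, -0.0273, 0.0718]
tcp_rot: [0.598, 0.802, 0.001, 0.001]
contact_force: [4.1, 3.3, 1.8]
opening: 0.128
finger_force: 62.3
```

Call:
{"fn": "apply_moves", "kwargs": {"series": [[0,0,0,0,0,0],[0,0,0,0,0,0],[0,0,0,0,0,0],[0,0,0,0,0,0],[0,0,0,0,0,0],[0,0,0,0,0,0],[0,0,0,0,0,0],[0,0,0,0,0,0],[0,0,0,0,0,0],[0,0,0,0,0,0]], "jaw": 1}}

```text
time: 18.0
eef_pos: [0.4774, -0.0276, 0.0711]
tcp_rot: [0.597, 0.802, -0.0, -0.0]
contact_force: [0.1, 0.4, 0.3]
opening: 1.001
finger_force: 0.0
```

Call:
{"fn": "apply_moves", "kwargs": {"series": [[0,0,0.01,0,0,0],[0,0,0.03,0,0,0],[0,0,0.055,0,0,0],[0,0,0.08,0,0,0],[0,0,0.105,0,0,0],[0,0,0.13,0,0,0],[0,0,0.145,0,0,0],[0,0,0.15,0,0,0],[0,0,0.15,0,0,0],[0,0,0.15,0,0,0]]}}

```text
time: 19.25
eef_pos: [0.4769, -0.0275, 0.1902]
tcp_rot: [0.597, 0.802, -0.0, -0.001]
contact_force: [0.2, -0.9, 0.2]
opening: 1.0
finger_force: 0.0
```

```bash
python3 - <<'E'
from h import *
im=ctrl.read_camera('wrist'); im2=ctrl.read_camera('scene'); save(np.hstack([cv2.resize(im,(400,300)),cv2.resize(im2[110:260,150:350],(400,300))]),'w5'); s=ctrl.get_state(); print(s['time'],s['eef_pos'],s['contact_force'],s['opening'])
E
```

```text
19.35 [ 0.47693349 -0.02750136  0.19021921] [-0.31752807  0.18696152  0.02141151] 1.0008733347019945
```

View pics/w5.png

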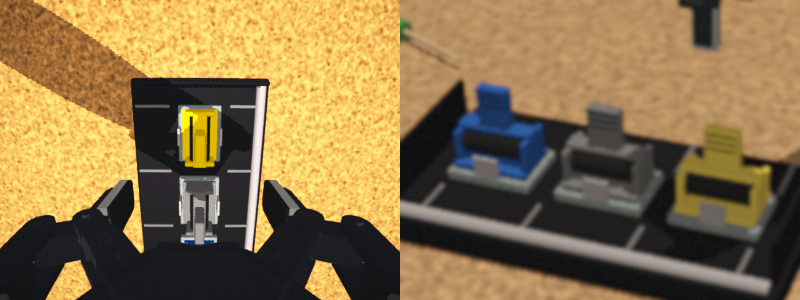

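All three cartridges sit level in their sockets: blue at (495,140), grey at (605,165) and yellow at (720,185) in the right half. The open gripper is well clear above them.

```bash
python3 -c "
from plant import ctrl
print(ctrl.sign_off())"
```

```text
the job is handed in; nothing more can be done
None
```

I pulled the yellow cartridge to about 11.5 N (roughly 10 mm of lift), held it there over a second, eased it back to fully seated while still gripped, then let go; the job is handed in, but no verdict came back.

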